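# Press a re-glued archive case in the bench clamp

### The job

Slide the tray with the small grey archive case on it into the slotted press, fully home against the end stop, then pump the ratchet trigger by its crossbar until the jaw's spring pad presses the case firmly against the wooden anvil, with the pad pushed in about half of its spring travel; never squash the pad near the end of its travel, which would crush the case. Work the jaw only through the trigger, keep the case upright on its tray and leave the jar, weight and brush alone. Finish while still gripping the trigger crossbar with the clamp pressing: do not let go.

Things in the scene. Friction and masses are not known exactly. Their poses are not given: they have to be found in the camera images.
- press: Fixed press. Origin on the table under the centre of the home tray; x points from wooden anvil to clamp, y is the slide-in direction, z up. Two aluminium rails along y, y = -60 to 68 mm, 20 mm high, inner faces at x = +-58 mm, lips from 15 mm up reach in to x = +-48.5. End stop: 20 mm high bar, face at y = 75 mm. Clamp housing: x = 122 to 152, y = 11 to 45, 62 mm high
- press_mouth (a point): Point on the table in the middle of the press's entrance, at (0, -88, 0) mm in the press frame, between two 20 mm high flared guides that are about 138 mm apart here and narrow to the rails
- anvil_face (a point): Centre of the face of the wooden anvil, a fixed block above the -x rail: at (-45, 28, 46) mm in the press frame; face 70 mm wide (y), from 20 to 72 mm above the table, looking to press +x. With the case against it the case's other face is at press x = 25 mm
- tray: Loose plywood tray, 110 (x) by 150 mm (y), 6 mm thick, 0.25 kg, outside the mouth. Origin: centre of underside; y points to the leading edge (y = 75 mm); home, its frame coincides with the press's. Upright wooden handle at the trailing end: y = -70 to -58 mm, 56 mm wide in x, top 48 mm above the table; pinch it across y; 46 mm free between it and the case. Slide along the table, do not lift
- case: Loose grey cloth-covered archive case, 70 mm (x) by 80 mm (y), 52 mm high, 0.2 to 0.42 kg, standing on the tray near (0, 28) mm of the tray frame. Origin at the centre of its underside. It slides on the tray in x when the pad pushes it
- jaw: The clamp's steel jaw plate and toothed bar with the rubber pad, on the press line y = 28 mm, below 52 mm (plate 64 mm). Slides to press -x as the trigger is pumped; 11 N of friction keep it where it is left. Origin: at table height, 72 mm to the -x side of the free pad's face. The robot must not push it
- pad_face (a point): Centre of the rubber pad's front face (40 by 40 mm, 42 mm above the table), which looks to press -x, at the case and the anvil. Starts at press x = 56 to 72 mm; must travel to x = 25 mm to press the case on the anvil
- pad (a joint): How far the pad's springs are pushed in, m: 0 when nothing touches the pad, 0.020 bottomed. Spring force 1.2 N plus 0.6 N per mm. The gap between the pad and the jaw plate behind it is 20 mm when free and shrinks by this value
- trigger: Upright pump lever with a crossbar on top; origin on its pivot, z along the lever. Rests leaning 0.24 rad to press +x (a weak spring returns it); fully pulled it leans 0.24 rad to press -x, to the case. A pull drives the jaw about 43 mm per rad, once a tooth catches (idle up to 0.15 rad): 12 to 18 mm a stroke. The return leaves the jaw in place. Takes 5 to 13 N at the crossbar. No release
- pivot (a point): The trigger's fixed pivot, at (185, 28, 12) mm in the press frame; its axis is parallel to press y
- crossbar (a point): Middle of the trigger's grip, a horizontal round rod, 14 mm diameter, along press y, 103 mm from the pivot (115 mm above the table when upright; moves 49 mm in press x). The lever's cheeks hold it 20 to 26 mm either side of the middle, leaving 40 mm for the fingers: pinch its middle from above, closing along press x. It turns with the lever between the pads
- jar: Bystander: closed jar, 60 mm diameter, 75 mm high, origin under its centre
- weight: Bystander: steel paperweight with a knob, 64 mm diameter, 58 mm high, origin under its centre
- brush: Bystander: flat brush lying on the table, origin under its middle

How it is judged (in metres and radians):
On the way, in this order (a step that is already met when the one before it is completed fails the run):
1. the tray is fully home in the press with the case on it (y of tray in the frame of press above -0.006 m and z of tray in the frame of press below 0.004 m and angle between the y axis of tray and the y axis of press, either way round below 0.07 rad and x of tray in the frame of press between -0.008 and 0.008 m and z of case in the frame of tray between 0.003 and 0.011 m and angle between case's own z axis and vertical below 0.08 rad), for 0.2 s.
2. the pad touches the case and starts to be pushed in (contact force between jaw and case above 0.8 N and value of joint pad above 0.001 m), for 0.1 s.
At the end, for the whole second after the job is handed in: Tray home (6 mm from the stop, 8 mm sideways, 4 deg); case upright on it, pressed by the pad (over 2 N) against the anvil (within 3 mm); pad pushed in 5 to 15 mm of 20; fingers on the crossbar (over 1 N); bystanders within 30 mm of their places (all of step 1 and value of joint pad between 0.005 and 0.015 m and contact force between jaw and case above 2 N and x of case in the frame of press below -0.007 m and contact force between the fingers and trigger above 1 N and distance of each of jar, weight, brush from where it was at the start of the episode below 0.03 m); the arm keeps its last pose, push and grip.
It fails at once if the pad is squashed more than 17 mm and crushes the case (value of joint pad above 0.017 m).
It fails at once if the robot pushes the jaw itself (contact force between any of the arm, the fingers and jaw above 2 N).
It fails at once if the case tips over (angle between case's own z axis and vertical above 0.4 rad).
It fails at once if the jar, weight or brush is knocked away (distance of any of jar, weight, brush from where it was at the start of the episode above 0.03 m).
It also fails if it takes over 58 s, if anything falls off the work surface, if the arm or the gripper's body presses on something with over 40 N, if the wrist force passes 120 N, or if a joint passes its speed limit or range.

### The arm

A 6-joint arm with a two-finger parallel gripper is mounted at the origin on the work surface. World frame = base frame: x ahead of the robot, y to its left, z up, the work surface at z = 0. Lengths are in mm, angles in rad, forces in N, time in s.
With the tool pointing down it reaches from about 350 to 775 mm from the base axis. Payload 7.3 kg.
Tool frame: the origin (TCP) lies at the very end of the fingers, on their centre line; the grasp point (between the pads) lies 19 mm behind it; z points along the fingers, y is the line along which they close (so a half turn about z gives the same grasp; the last joint's range is limited). The gripper opens to 92 mm and grips with 3 to 60 N. Pads are 19 mm wide; open, the fingers measure 130 mm over their backs; the gripper's body (75 mm by 190 mm) begins 47 mm behind the grasp point.
Start: joints at [1.005, 0.342, 1.524, -0, 1.275, -0.146], TCP at [213.967, 479.441, 226.741] pointing down, gripper open.
Joint ranges: [-2.53, 2.53], [-0.77, 2.02], [0.04, 2.7], [-1, 4.14], [0.28, 2.66], [-3.11, 3.11]. Speed limits (rad/s): [2.57, 2.57, 3.14, 3.14, 3.14, 3.14].

### API

Orientations are given as [roll, pitch, yaw] about the fixed x, y, z axes, in that order (R = Rz(yaw) Ry(pitch) Rx(roll)).
In Python, from plant import bot gives the robot as it stands.
- The arm moves only by the tool send_rows, never from a script. Its argument "rows" is a list of rows, each an object of numbers: "x", "y", "z": the shift along the tool's x, y, z in units of 0.2 m (1.0 is 0.2 m); "ax", "ay", "az": the turn, a rotation vector about the tool's x, y, z in units of 60 degrees (1.0 is 60 degrees); "jaw": the opening, from -1 (shut) to 1 (fully open), so that 0 is half open. In form: [{"x": .., "y": .., "z": .., "ax": .., "ay": .., "az": .., "jaw": ..}, ...]. A call has exactly 10 rows; each row is the pose to reach, as a shift and turn from the pose commanded when the call began, along the tool's axes at that moment; what a row does not reach only later rows make up. A row lasts 1/8 s, in which the tool goes at most 62.5 mm and 10.7 degrees, less where a joint would pass 70% of its speed; a pose out of reach is approached as far as the arm can. A call with a number of a shift or a turn outside -1 to 1 is refused whole. A call with a gripper value outside its range is refused whole. The fingers move at their own pace and stop on an object; the grip force is fixed at half the most. Time passes only in rows, so rows that repeat a pose let the fingers close, or fill a call up. It gives the time, the measured TCP pose, the force, the opening and the grip force at its end, in the units of the state.
- bot.get_obs(): the state, without advancing time (a new reading comes with each control period).
- bot.capture(name): name is "side" or "top" or "wrist"; returns (picture, depth): 480x640x3 uint8, red, green, blue; 480x640 float32, mm along the optical axis (not along the pixel's ray), 0 where there is no reading.
- bot.camera_model(name): a dict with "vertical_fov" (degrees; the focal length in pixels is half the picture's height over the tangent of half this angle, whatever the lens; pixels are square), "cx", "cy" (the principal point, pixels), "k1" (the pictures are not rectified: a ray, as slopes to the right and down, at radius r is drawn at 1 + k1 r^2 times it, then the intrinsics apply), "R" (3x3) and "t" (3): a world point X has camera coordinates R X + t; the wrist camera has in their place "T_tool_cam" (4x4, takes a point from camera to tool coordinates, whose origin is the TCP and whose axes are the flange's). Camera axes: x right, y down, z forward; pixel columns grow to the right and rows downward; lengths in mm; the calibration is good to about 2 mm. A picture is of the moment at which its call begins: read the wrist's pose just before it. camera_model takes no time and is no camera call.
- bot.close_job(): hands the job in; it is judged then, once.
The state is a dict: "time": time; "joint_positions": joint angles; "dq": joint speeds; "tau": joint torques, N m; "tool_pos": TCP position; "tcp_rot": TCP orientation; "contact_force": force on the tool from outside, world axes, zero at the start; "moment": the same for the moment, N m; "grip_width": finger opening in mm; "finger_force": force on a finger pad.
Only numpy, scipy, OpenCV 4.12 (cv2) and the standard library are available. Lean on these libraries where they do the work, as an engineer would, in place of code of your own. Each camera call takes 0.05 s, during which the arm holds its last target. There are 200 camera calls.

## Working session

There is one attempt and no reset: what is moved stays moved. The work goes in short steps, Python scripts to look and compute and a tool call to move; the robot and the scene stay as the last step left them, time stands still between calls to the robot, and variables do not carry over. Pictures are saved under pics/ and viewed, at most 10 in all, crops included, and the job is handed in when it is done.

Besides the shell and the picture viewer there is one more tool, called after "Request:" as name(argument=value, ...), one argument or row to a line, values as JSON. send_rows: Moves the arm, as the interface text tells. Its arguments: {"type":"object","properties":{"rows":{"type":"array","items":{"type":"object","properties":{"x":{"type":"number","minimum":-1,"maximum":1},"y":{"type":"number","minimum":-1,"maximum":1},"z":{"type":"number","minimum":-1,"maximum":1},"ax":{"type":"number","minimum":-1,"maximum":1},"ay":{"type":"number","minimum":-1,"maximum":1},"az":{"type":"number","minimum":-1,"maximum":1},"jaw":{"type":"number"}}}}},"required":["rows"]}

```bash
mkdir -p pics; ls
cat > h.py <<'E'
import numpy as np, cv2
from plant import bot
from scipy.spatial.transform import Rotation as Rn
def snap(n,f):
    o=bot.get_obs(); im,d=bot.capture(n); cv2.imwrite(f'pics/{f}.png',im[:,:,::-1]); np.savez(f'pics/{f}.npz',im=im,d=d,p=o['tool_pos'],r=o['tcp_rot']); return o,im,d
def pts(n,f,uv,z=None):
    """world points of pixels; from depth, or on plane z"""
    D=np.load(f'pics/{f}.npz'); m=bot.camera_model(n); F=240/np.tan(np.radians(m['vertical_fov'])/2)
    uv=np.array(uv,float); q=(uv-[m['cx'],m['cy']])/F; s=q.copy()
    for _ in range(20): s=q/(1+m['k1']*(s**2).sum(1,keepdims=True))
    ray=np.c_[s,np.ones(len(s))]
    if 'R' in m: R=np.array(m['R']).T; c=-R@np.array(m['t'])
    else:
        T=np.array(m['T_tool_cam']); Rt=Rn.from_euler('xyz',D['r']).as_matrix(); R=Rt@T[:3,:3]; c=Rt@T[:3,3]+D['p']
    w=ray@R.T
    if z is None: k=D['d'][uv[:,1].astype(int),uv[:,0].astype(int)]
    else: k=(z-c[2])/w[:,2]
    return c+w*np.array(k)[:,None]
E
python3 - <<'E'
from h import *
o,_,_=snap('top','t0'); print(o); snap('side','s0')
for n in('top','side','wrist'):print(bot.camera_model(n))
E
```

```text
pics
{'time': 0.0, 'joint_positions': array([ 1.00498302e+00,  3.42723425e-01,  1.52502755e+00,  2.03343419e-05,
        1.27540920e+00, -1.46020057e-01]), 'dq': array([-4.62279053e-04, -2.43255686e-04, -7.35077309e-05, -5.20033960e-04,
       -8.60338921e-04,  6.15093652e-05]), 'tau': array([-1.41138949e-03, -4.31255078e+01, -2.44216847e+01,  7.15755299e-02,
        5.60509705e-02, -1.38312971e-04]), 'tool_pos': array([213.73386973, 479.0692499 , 226.04093088]), 'tcp_rot': array([-3.14004464e+00, -2.47314719e-04,  2.72179328e+00]), 'contact_force': array([0.33375316, 0.36462872, 0.09281153]), 'moment': array([ 0.04473656, -0.00027163,  0.00037021]), 'finger_force': 0.0, 'grip_width': 91.62220088226366}
{'vertical_fov': 49.89154516438732, 'cx': 325.0918117206496, 'cy': 234.77140392031433, 'k1': -0.03703015681226167, 'R': array([[-0.02526433, -0.99962213,  0.01083126],
       [-0.98643889,  0.02317055, -0.16248521],
       [ 0.16217285, -0.01478946, -0.98665153]]), 't': array([ 72.43078478, 539.18538962, 797.20174906])}
{'vertical_fov': 53.20819150249872, 'cx': 323.812438743533, 'cy': 228.51967175386716, 'k1': -0.024305713702837364, 'R': array([[ 0.97731765, -0.2117011 , -0.0057328 ],
       [-0.15956044, -0.71827151, -0.67721969],
       [ 0.13925045,  0.66277348, -0.73575854]]), 't': array([-515.2078018 ,  219.70345296,  826.2443536 ])}
{'vertical_fov': 70.80104807426694, 'cx': 322.972426462246, 'cy': 245.09381181015203, 'k1': 0.0009070039391063414, 'T_tool_cam': array([[ 3.68716247e-04, -9.62303587e-01, -2.71977335e-01,
         7.43587333e+01],
       [ 9.99999096e-01,  3.04430399e-06,  1.34491489e-03,
        -6.21741529e-01],
       [-1.29338845e-03, -2.71977585e-01,  9.62302718e-01,
        -1.58676667e+02],
       [ 0.00000000e+00,  0.00000000e+00,  0.00000000e+00,
         1.00000000e+00]])}
```

View pics/t0.png

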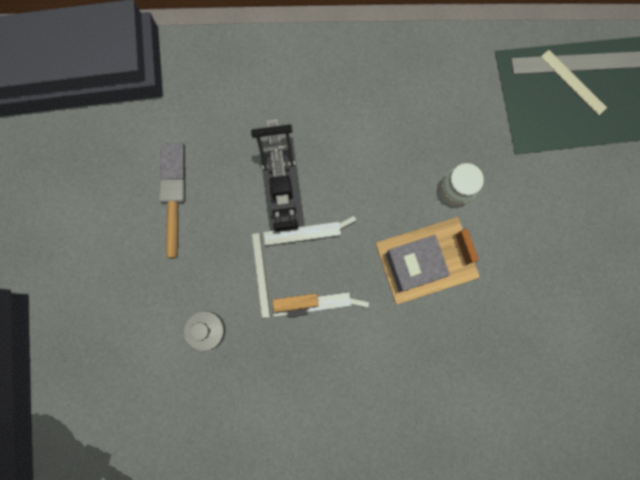

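View pics/s0.png

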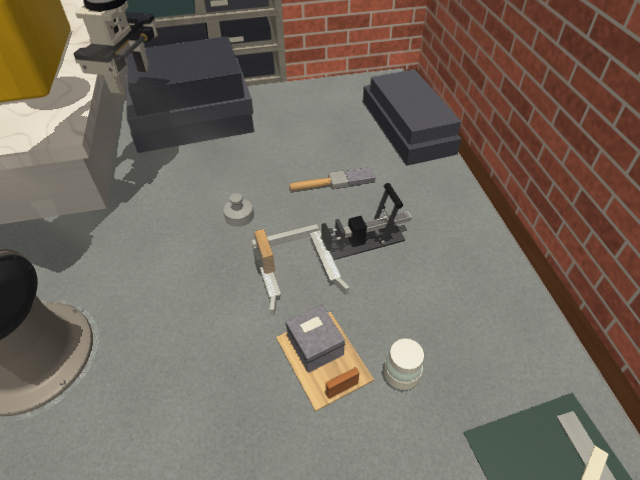

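The top view shows the press at about (240–370, 120–320), the tray at (375–480, 218–303) with its handle at (468, 246), the jar at (465, 180), the weight at (204, 331) and the brush at (172, 200). I'll enlarge the press and tray area.

Run:
```python
import cv2
a=cv2.imread('pics/t0.png')[110:323,235:495]; cv2.imwrite('pics/c0.png',cv2.resize(a,None,fx=3,fy=2.8169*3/2.8169*0.93,interpolation=3)[:600] if 0 else cv2.resize(a,None,fx=2.8,fy=2.8,interpolation=3))
```

```text
(no output)
```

View pics/c0.png

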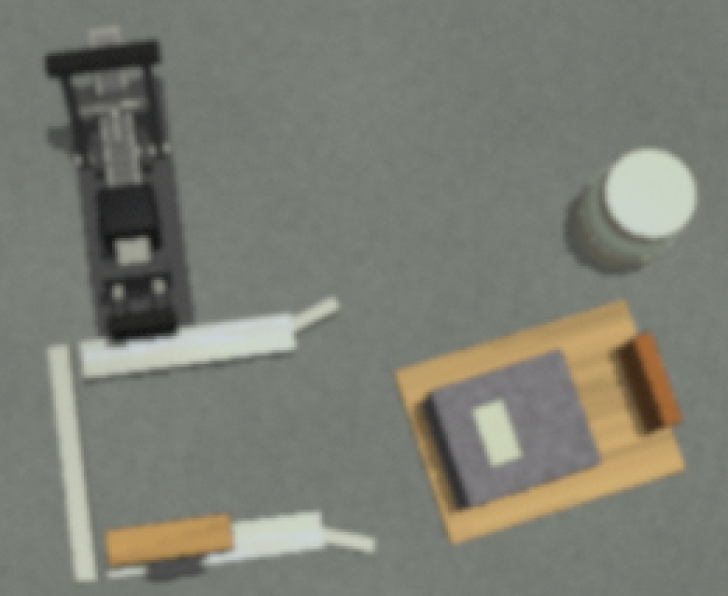

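```bash
cat >> h.py <<'E'
def fit(L,W):
    L=np.array(L,float)[:,:2];W=np.array(W,float)[:,:2];a=L-L.mean(0);b=W-W.mean(0)
    th=np.arctan2((a[:,0]*b[:,1]-a[:,1]*b[:,0]).sum(),(a*b).sum()); R=np.array([[np.cos(th),-np.sin(th)],[np.sin(th),np.cos(th)]])
    t=W.mean(0)-R@L.mean(0); return t,th,np.linalg.norm(L@R.T+t-W,axis=1)
E
cat > a.py <<'E'
from h import *
c=lambda l:np.array(l)/2.8+[235-.3,110-.3]
P=np.r_[pts('top','t0',c([(86,380),(296,347),(321,513),(68,346),(97,580)]),20),pts('top','t0',c([(106,532),(228,515)]),72)]
L=[(48.5,68),(48.5,-60),(-48.5,-60),(72,75),(-72,75),(-45,63),(-45,-7)]
t,th,e=fit(L,P);print('press',t,th,e.round(1)); t2,th2,e=fit(L[:3]+L[5:],np.r_[P[:3],P[5:]]);print(t2,th2,e.round(1))
T=pts('top','t0',c([(397,373),(626,300),(685,468),(453,543)]),6)
print('tray',*fit([(55,75),(55,-75),(-55,-75),(-55,75)],T))
print('crossbar',pts('top','t0',c([(103,57)]),112), 'd',pts('top','t0',c([(103,57),(650,195)])))
print('jaw plate/pad', pts('top','t0',c([(140,335)]),62))
print('handle',pts('top','t0',c([(637,340),(652,334),(681,422),(663,430)]),48))
R=lambda a:np.array([[np.cos(a),-np.sin(a)],[np.sin(a),np.cos(a)]])
print('xb', R(th)@[185+103*np.sin(.24),28]+t, R(th)@[185-103*np.sin(.24),28]+t)
print('jar',pts('top','t0',c([(650,195)]),75),'weight',pts('top','t0',[(204,331)],50))
E
python3 a.py
```

```text
press [488.93817345  86.79077678] 0.11646121422837484 [1.  2.  1.1 1.9 2.3 0.9 1.5]
[488.86632088  86.7110517 ] 0.11761160025590187 [1.  2.  1.  0.8 1.6]
tray [ 500.0095639 -114.5321765] 0.2798765292921921 [1.69792742 0.69662356 1.52588627 1.11489309]
crossbar [[695.81039024 139.13325687 112.        ]] d [[ 692.14218136  138.28437178  121.58477084]
 [ 619.89829681 -169.55592544   77.3414824 ]]
jaw plate/pad [[548.07312366 123.75254309  62.        ]]
handle [[ 540.85352559 -164.57982649   48.        ]
 [ 544.19615913 -173.64929229   48.        ]
 [ 492.21820777 -186.94774544   48.        ]
 [ 487.84429478 -176.11971801   48.        ]]
xb [693.74896743 138.9426818 ] [645.11392443 133.25283816]
jar [[ 620.53210762 -170.2655563    75.        ]] weight [[391.11653281 253.35121814  50.        ]]
```

```bash
cat >> h.py <<'E'
PT=np.array([488.9,86.8]);PH=.1165
def rot(a): return np.array([[np.cos(a),-np.sin(a)],[np.sin(a),np.cos(a)]])
def go(p,yaw,o=None,ncall=1):
    "tool-frame shift/turn units from the measured pose to world TCP p, down-pointing, tool y at angle yaw"
    o=o or bot.get_obs(); R0=Rn.from_euler('xyz',o['tcp_rot']); R1=Rn.from_euler('xyz',[np.pi,0,yaw+np.pi/2])
    print('t',round(o['time'],2),'shift',(R0.inv().apply(np.array(p)-o['tool_pos'])/200).round(3),'turn',((R0.inv()*R1).as_rotvec()/np.radians(60)).round(3))
E
python3 -c "
from h import *
go([517,-175.5,150],1.851)"
```

```text
t 0.1 shift [-2.719 -2.371  0.383] turn [-0.001 -0.001 -0.668]
```

Request:
send_rows(
  rows=[
    {"x":-0.15,"y":-0.15,"z":0.03},
    {"x":-0.35,"y":-0.3,"z":0.06},
    {"x":-0.5,"y":-0.45,"z":0.09},
    {"x":-0.65,"y":-0.6,"z":0.12},
    {"x":-0.8,"y":-0.72,"z":0.12},
    {"x":-0.97,"y":-0.85,"z":0.12},
    {"x":-1,"y":-0.9,"z":0.13},
    {"x":-1,"y":-0.9,"z":0.13},
    {"x":-1,"y":-0.9,"z":0.13},
    {"x":-1,"y":-0.9,"z":0.13},
  ],
)

```text
schema error: expected keys x, y, z, ax, ay, az, jaw
```

Request:
send_rows(
  rows=[
    {"x":-0.15,"y":-0.15,"z":0.03,"jaw":-0.13},
    {"x":-0.35,"y":-0.3,"z":0.06,"jaw":-0.13},
    {"x":-0.5,"y":-0.45,"z":0.09,"jaw":-0.13},
    {"x":-0.65,"y":-0.6,"z":0.12,"jaw":-0.13},
    {"x":-0.8,"y":-0.72,"z":0.12,"jaw":-0.13},
    {"x":-0.97,"y":-0.85,"z":0.12,"jaw":-0.13},
    {"x":-1,"y":-0.9,"z":0.13,"jaw":-0.13},
    {"x":-1,"y":-0.9,"z":0.13,"jaw":-0.13},
    {"x":-1,"y":-0.9,"z":0.13,"jaw":-0.13},
    {"x":-1,"y":-0.9,"z":0.13,"jaw":-0.13},
  ],
)

```text
schema error: expected keys x, y, z, ax, ay, az, jaw
```

Request:
send_rows(
  rows=[
    {"x":-0.15,"y":-0.12,"z":0.03,"az":-0.1,"jaw":-0.13},
    {"x":-0.3,"y":-0.25,"z":0.06,"az":-0.2,"jaw":-0.13},
    {"x":-0.45,"y":-0.38,"z":0.09,"az":-0.35,"jaw":-0.13},
    {"x":-0.6,"y":-0.5,"z":0.12,"az":-0.5,"jaw":-0.13},
    {"x":-0.719,"y":-0.571,"z":0.123,"az":-0.668,"jaw":-0.13},
    {"x":-0.719,"y":-0.571,"z":0.123,"az":-0.668,"jaw":-0.13},
    {"x":-0.719,"y":-0.571,"z":0.123,"az":-0.668,"jaw":-0.13},
    {"x":-0.719,"y":-0.571,"z":0.123,"az":-0.668,"jaw":-0.13},
    {"x":-0.719,"y":-0.571,"z":0.123,"az":-0.668,"jaw":-0.13},
    {"x":-0.719,"y":-0.571,"z":0.123,"az":-0.668,"jaw":-0.13},
  ],
)

```text
schema error: expected keys x, y, z, ax, ay, az, jaw
```

```bash
python3 -c "
from h import *
o,im,d=snap('wrist','w1'); go([517,-175.5,150],1.851,o); print(o['grip_width'],o['joint_positions'].round(2),o['contact_force'])"
```

```text
t 0.1 shift [-2.719 -2.371  0.383] turn [-0.001 -0.001 -0.668]
91.51944463298317 [ 1.01  0.34  1.52 -0.    1.28 -0.15] [-1.2522972  -0.91898187  0.78594913]
```

View pics/w1.png

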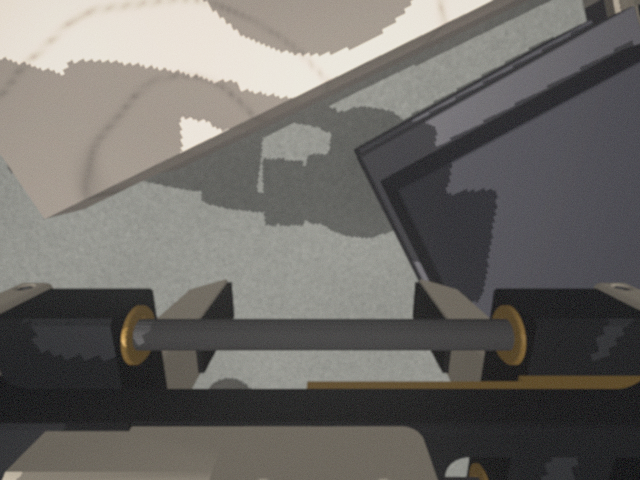

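All seven keys are needed, so nothing moved. This wrist picture only shows the start area, with the finger tips at (200, 330) and (445, 330).

Request:
send_rows(
  rows=[
    {"x":-0.15,"y":-0.13,"z":0.02,"ax":0,"ay":0,"az":0,"jaw":-0.13},
    {"x":-0.35,"y":-0.3,"z":0.05,"ax":0,"ay":0,"az":0,"jaw":-0.13},
    {"x":-0.5,"y":-0.45,"z":0.08,"ax":0,"ay":0,"az":0,"jaw":-0.13},
    {"x":-0.65,"y":-0.6,"z":0.1,"ax":0,"ay":0,"az":0,"jaw":-0.13},
    {"x":-0.8,"y":-0.72,"z":0.12,"ax":0,"ay":0,"az":0,"jaw":-0.13},
    {"x":-0.95,"y":-0.85,"z":0.13,"ax":0,"ay":0,"az":0,"jaw":-0.13},
    {"x":-1,"y":-0.9,"z":0.13,"ax":0,"ay":0,"az":0,"jaw":-0.13},
    {"x":-1,"y":-0.9,"z":0.13,"ax":0,"ay":0,"az":0,"jaw":-0.13},
    {"x":-1,"y":-0.9,"z":0.13,"ax":0,"ay":0,"az":0,"jaw":-0.13},
    {"x":-1,"y":-0.9,"z":0.13,"ax":0,"ay":0,"az":0,"jaw":-0.13},
  ],
)

```text
time: 1.4
tool_pos: [322.8, 234.4, 200.7]
tcp_rot: [3.141, -0.0, 2.723]
contact_force: [0.5, 1.3, 0.0]
grip_width: 39.9
finger_force: 0.0
```

Request:
send_rows(
  rows=[
    {"x":-0.15,"y":-0.13,"z":0.02,"ax":0,"ay":0,"az":0,"jaw":-0.13},
    {"x":-0.35,"y":-0.3,"z":0.05,"ax":0,"ay":0,"az":0,"jaw":-0.13},
    {"x":-0.5,"y":-0.45,"z":0.08,"ax":0,"ay":0,"az":0,"jaw":-0.13},
    {"x":-0.65,"y":-0.6,"z":0.1,"ax":0,"ay":0,"az":0,"jaw":-0.13},
    {"x":-0.8,"y":-0.72,"z":0.12,"ax":0,"ay":0,"az":0,"jaw":-0.13},
    {"x":-0.95,"y":-0.85,"z":0.13,"ax":0,"ay":0,"az":0,"jaw":-0.13},
    {"x":-1,"y":-0.9,"z":0.13,"ax":0,"ay":0,"az":0,"jaw":-0.13},
    {"x":-1,"y":-0.9,"z":0.13,"ax":0,"ay":0,"az":0,"jaw":-0.13},
    {"x":-1,"y":-0.9,"z":0.13,"ax":0,"ay":0,"az":0,"jaw":-0.13},
    {"x":-1,"y":-0.9,"z":0.13,"ax":0,"ay":0,"az":0,"jaw":-0.13},
  ],
)

```text
time: 2.65
tool_pos: [432.1, -11.3, 174.9]
tcp_rot: [3.141, -0.0, 2.723]
contact_force: [0.4, -0.3, -0.7]
grip_width: 39.7
finger_force: 0.0
```

Request:
send_rows(
  rows=[
    {"x":-0.15,"y":-0.12,"z":0.03,"ax":0,"ay":0,"az":-0.1,"jaw":-0.13},
    {"x":-0.3,"y":-0.25,"z":0.06,"ax":0,"ay":0,"az":-0.2,"jaw":-0.13},
    {"x":-0.45,"y":-0.38,"z":0.09,"ax":0,"ay":0,"az":-0.35,"jaw":-0.13},
    {"x":-0.6,"y":-0.5,"z":0.12,"ax":0,"ay":0,"az":-0.5,"jaw":-0.13},
    {"x":-0.719,"y":-0.571,"z":0.123,"ax":0,"ay":0,"az":-0.668,"jaw":-0.13},
    {"x":-0.719,"y":-0.571,"z":0.123,"ax":0,"ay":0,"az":-0.668,"jaw":-0.13},
    {"x":-0.719,"y":-0.571,"z":0.123,"ax":0,"ay":0,"az":-0.668,"jaw":-0.13},
    {"x":-0.719,"y":-0.571,"z":0.123,"ax":0,"ay":0,"az":-0.668,"jaw":-0.13},
    {"x":-0.719,"y":-0.571,"z":0.123,"ax":0,"ay":0,"az":-0.668,"jaw":-0.13},
    {"x":-0.719,"y":-0.571,"z":0.123,"ax":0,"ay":0,"az":-0.668,"jaw":-0.13},
  ],
)

```text
time: 3.9
tool_pos: [517.2, -174.9, 150.3]
tcp_rot: [-3.141, 0.0, -2.862]
contact_force: [-0.3, -0.3, -0.4]
grip_width: 40.1
finger_force: 0.0
```

```bash
python3 -c "
from h import *
o,im,d=snap('wrist','w2'); go([517,-175.5,150],1.851,o); print(o['grip_width'],o['joint_positions'].round(2),o['contact_force'])"
```

```text
t 3.9 shift [ 0.002 -0.003  0.002] turn [-0.  0. -0.]
40.115822059203325 [-0.47  0.45  1.58  0.    1.11 -2.32] [-0.32366989 -0.2825663  -0.44614798]
```

View pics/w2.png

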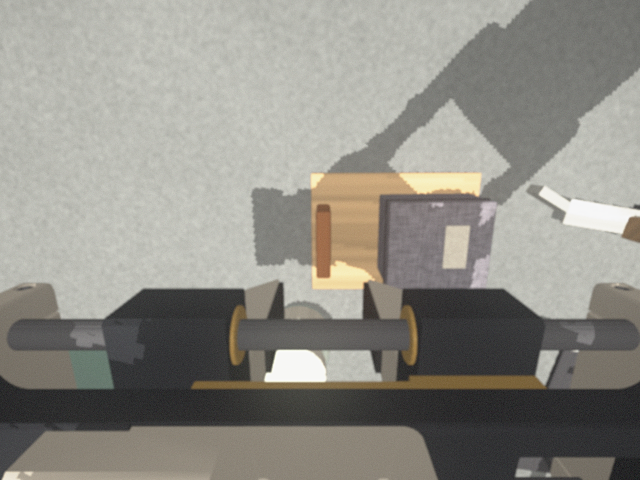

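The handle's top runs from (324, 205) to (324, 277), parallel to the finger pads, and the tray edges are square in the picture. The yaw is right; I'll check the position.

```bash
python3 -c "
from h import *
w=pts('wrist','w2',[(324.5,206),(324.5,277)],48);print(w,w.mean(0))
w=pts('wrist','w2',[(312,173),(312,288),(480,173)],6);print(w, np.arctan2(*(w[0]-w[1])[:2][::-1]))
c=w[:2].mean(0)[:2]+rot(.28)@[0,11]; print('handle from tray edge',c)"
```

```text
[[ 485.94170289 -182.12388851   48.        ]
 [ 542.60655468 -165.74081553   48.        ]] [ 514.27412878 -173.93235202   48.        ]
[[ 467.43090967 -198.68368474    6.        ]
 [ 572.48959965 -169.45635705    6.        ]
 [ 426.58757407  -56.68154722    6.        ]] -2.870253867634708
handle from tray edge [ 516.92034253 -173.49841107]
```

Request:
send_rows(
  rows=[
    {"x":0,"y":0,"z":0.2,"ax":0,"ay":0,"az":0,"jaw":-0.13},
    {"x":0,"y":0,"z":0.4,"ax":0,"ay":0,"az":0,"jaw":-0.13},
    {"x":0,"y":0,"z":0.55,"ax":0,"ay":0,"az":0,"jaw":-0.13},
    {"x":0,"y":0,"z":0.64,"ax":0,"ay":0,"az":0,"jaw":-0.13},
    {"x":0,"y":0,"z":0.665,"ax":0,"ay":0,"az":0,"jaw":-0.13},
    {"x":0,"y":0,"z":0.665,"ax":0,"ay":0,"az":0,"jaw":-0.5},
    {"x":0,"y":0,"z":0.665,"ax":0,"ay":0,"az":0,"jaw":-1},
    {"x":0,"y":0,"z":0.665,"ax":0,"ay":0,"az":0,"jaw":-1},
    {"x":0,"y":0,"z":0.665,"ax":0,"ay":0,"az":0,"jaw":-1},
    {"x":0,"y":0,"z":0.665,"ax":0,"ay":0,"az":0,"jaw":-1},
  ],
)

```text
time: 5.2
tool_pos: [517.6, -175.2, 17.8]
tcp_rot: [-3.141, 0.001, -2.862]
contact_force: [-0.7, 1.3, 5.7]
grip_width: 11.8
finger_force: 30.0
```

```bash
python3 -c "
from h import *
p=rot(PH)@[1.5,-235]+PT; print(p); go([*p,17.5],np.pi/2+PH)"
```

```text
[ 517.70544529 -146.43270852]
t 5.2 shift [-0.04   0.138  0.002] turn [-0.     0.001  0.156]
```

Request:
send_rows(
  rows=[
    {"x":-0.005,"y":0.02,"z":0,"ax":0,"ay":0,"az":0.02,"jaw":-1},
    {"x":-0.01,"y":0.04,"z":0,"ax":0,"ay":0,"az":0.04,"jaw":-1},
    {"x":-0.016,"y":0.06,"z":0,"ax":0,"ay":0,"az":0.06,"jaw":-1},
    {"x":-0.022,"y":0.08,"z":0,"ax":0,"ay":0,"az":0.08,"jaw":-1},
    {"x":-0.028,"y":0.1,"z":0,"ax":0,"ay":0,"az":0.105,"jaw":-1},
    {"x":-0.034,"y":0.12,"z":0,"ax":0,"ay":0,"az":0.13,"jaw":-1},
    {"x":-0.04,"y":0.138,"z":0,"ax":0,"ay":0,"az":0.156,"jaw":-1},
    {"x":-0.04,"y":0.138,"z":0,"ax":0,"ay":0,"az":0.156,"jaw":-1},
    {"x":-0.04,"y":0.138,"z":0,"ax":0,"ay":0,"az":0.156,"jaw":-1},
    {"x":-0.04,"y":0.138,"z":0,"ax":0,"ay":0,"az":0.156,"jaw":-1},
  ],
)

```text
time: 6.45
tool_pos: [517.7, -147.3, 17.8]
tcp_rot: [-3.14, 0.001, -3.025]
contact_force: [-1.5, -2.9, 5.4]
grip_width: 11.8
finger_force: 30.0
```

```bash
python3 -c "
from h import *
o,im,d=snap('wrist','w3')
p=rot(PH)@[1.5,-235]+PT; go([*p,17.5],np.pi/2+PH); print(o['contact_force'])
im,d=bot.capture('top'); 
a=cv2.resize(im[150:330,235:495,::-1],None,fx=2,fy=2,interpolation=3); b=im[100:380,120:,::-1]
w=np.zeros((360+280,520,3),np.uint8); w[:360]=a; w[360:]=b; cv2.imwrite('pics/m3.png',w[:600])"
```

```text
t 6.5 shift [-0.001  0.004  0.002] turn [-0.001  0.001 -0.   ]
[-1.50774117 -2.89517836  5.40518609]
```

View pics/m3.png

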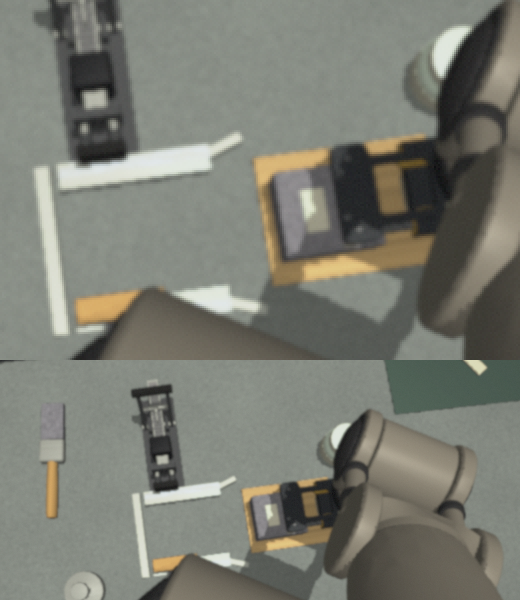

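The leading tray corners are at crop (253, 157) and (276, 285), square to the mouth. I'll work out their place in the press frame.

```bash
python3 -c "
from h import *
c=lambda l:np.array(l)/2+[234.75,149.75]
T=pts('top','t0',c([(253,157),(276,285)]),6)[:,:2]; print((T-PT)@rot(PH))
T=pts('wrist','w3',[(312,173),(312,288),(480,173)],6)[:,:2]
T=pts('top','t0',c([(64,190),(212,165),(230,289)]),20)[:,:2]; print((T-PT)@rot(PH))
p=rot(PH)@[1.5,-130]+PT; go([*p,17.5],np.pi/2+PH)"
```

```text
[[ 56.98758264 -97.45457147]
 [-53.37714895 -99.97122831]]
[[ 49.04329018  64.67043492]
 [ 52.74578815 -60.81709612]
 [-51.77918159 -60.37500152]]
t 6.55 shift [-0.     0.529  0.001] turn [-0.001  0.001 -0.   ]
```

Request:
send_rows(
  rows=[
    {"x":0.003,"y":0.04,"z":0,"ax":0,"ay":0,"az":0,"jaw":-1},
    {"x":0.006,"y":0.09,"z":0,"ax":0,"ay":0,"az":0,"jaw":-1},
    {"x":0.006,"y":0.14,"z":0,"ax":0,"ay":0,"az":0,"jaw":-1},
    {"x":0.006,"y":0.19,"z":0,"ax":0,"ay":0,"az":0,"jaw":-1},
    {"x":0.006,"y":0.23,"z":0,"ax":0,"ay":0,"az":0,"jaw":-1},
    {"x":0.006,"y":0.27,"z":0,"ax":0,"ay":0,"az":0,"jaw":-1},
    {"x":0.006,"y":0.31,"z":0,"ax":0,"ay":0,"az":0,"jaw":-1},
    {"x":0.006,"y":0.35,"z":0,"ax":0,"ay":0,"az":0,"jaw":-1},
    {"x":0.006,"y":0.35,"z":0,"ax":0,"ay":0,"az":0,"jaw":-1},
    {"x":0.006,"y":0.35,"z":0,"ax":0,"ay":0,"az":0,"jaw":-1},
  ],
)

```text
time: 7.8
tool_pos: [509.0, -77.1, 17.8]
tcp_rot: [-3.141, 0.002, -3.026]
contact_force: [0.7, -0.1, 6.4]
grip_width: 11.9
finger_force: 30.0
```

Request:
send_rows(
  rows=[
    {"x":0,"y":0.04,"z":0,"ax":0,"ay":0,"az":0,"jaw":-1},
    {"x":0,"y":0.09,"z":0,"ax":0,"ay":0,"az":0,"jaw":-1},
    {"x":0,"y":0.14,"z":0,"ax":0,"ay":0,"az":0,"jaw":-1},
    {"x":0,"y":0.19,"z":0,"ax":0,"ay":0,"az":0,"jaw":-1},
    {"x":0,"y":0.24,"z":0,"ax":0,"ay":0,"az":0,"jaw":-1},
    {"x":0,"y":0.29,"z":0,"ax":0,"ay":0,"az":0,"jaw":-1},
    {"x":0,"y":0.34,"z":0,"ax":0,"ay":0,"az":0,"jaw":-1},
    {"x":0,"y":0.39,"z":0,"ax":0,"ay":0,"az":0,"jaw":-1},
    {"x":0,"y":0.44,"z":0,"ax":0,"ay":0,"az":0,"jaw":-1},
    {"x":0,"y":0.45,"z":0,"ax":0,"ay":0,"az":0,"jaw":-1},
  ],
)

```text
time: 9.05
tool_pos: [498.6, 11.7, 17.8]
tcp_rot: [-3.14, 0.002, -3.025]
contact_force: [1.7, -7.4, 6.2]
grip_width: 11.8
finger_force: 30.0
```

Request:
send_rows(
  rows=[
    {"x":0,"y":0.01,"z":0,"ax":0,"ay":0,"az":0,"jaw":-1},
    {"x":0,"y":0.02,"z":0,"ax":0,"ay":0,"az":0,"jaw":-1},
    {"x":0,"y":0.03,"z":0,"ax":0,"ay":0,"az":0,"jaw":-1},
    {"x":0,"y":0.04,"z":0,"ax":0,"ay":0,"az":0,"jaw":-1},
    {"x":0,"y":0.045,"z":0,"ax":0,"ay":0,"az":0,"jaw":-1},
    {"x":0,"y":0.05,"z":0,"ax":0,"ay":0,"az":0,"jaw":-1},
    {"x":0,"y":0.055,"z":0,"ax":0,"ay":0,"az":0,"jaw":-1},
    {"x":0,"y":0.06,"z":0,"ax":0,"ay":0,"az":0,"jaw":-1},
    {"x":0,"y":0.06,"z":0,"ax":0,"ay":0,"az":0,"jaw":-1},
    {"x":0,"y":0.06,"z":0,"ax":0,"ay":0,"az":0,"jaw":-1},
  ],
)

```text
time: 10.3
tool_pos: [497.3, 23.2, 17.8]
tcp_rot: [-3.14, 0.002, -3.026]
contact_force: [1.6, -7.2, 6.1]
grip_width: 11.5
finger_force: 30.0
```

Request:
send_rows(
  rows=[
    {"x":0,"y":0.005,"z":0,"ax":0,"ay":0,"az":0,"jaw":-1},
    {"x":0,"y":0.01,"z":0,"ax":0,"ay":0,"az":0,"jaw":-1},
    {"x":0,"y":0.015,"z":0,"ax":0,"ay":0,"az":0,"jaw":-1},
    {"x":0,"y":0.02,"z":0,"ax":0,"ay":0,"az":0,"jaw":-1},
    {"x":0,"y":0.025,"z":0,"ax":0,"ay":0,"az":0,"jaw":-1},
    {"x":0,"y":0.025,"z":0,"ax":0,"ay":0,"az":0,"jaw":-1},
    {"x":0,"y":0.025,"z":0,"ax":0,"ay":0,"az":0,"jaw":-1},
    {"x":0,"y":0.025,"z":0,"ax":0,"ay":0,"az":0,"jaw":-1},
    {"x":0,"y":0.025,"z":0,"ax":0,"ay":0,"az":0,"jaw":-1},
    {"x":0,"y":0.025,"z":0,"ax":0,"ay":0,"az":0,"jaw":-1},
  ],
)

```text
time: 11.55
tool_pos: [497.3, 24.3, 18.1]
tcp_rot: [-3.135, 0.003, -3.025]
contact_force: [-0.5, -29.5, 7.4]
grip_width: 12.0
finger_force: 30.0
```

Request:
send_rows(
  rows=[
    {"x":0,"y":-0.01,"z":0,"ax":0,"ay":0,"az":0,"jaw":-1},
    {"x":0,"y":-0.015,"z":0,"ax":0,"ay":0,"az":0,"jaw":-1},
    {"x":0,"y":-0.015,"z":0,"ax":0,"ay":0,"az":0,"jaw":-0.3},
    {"x":0,"y":-0.015,"z":0,"ax":0,"ay":0,"az":0,"jaw":-0.2},
    {"x":0,"y":-0.015,"z":0,"ax":0,"ay":0,"az":0,"jaw":-0.2},
    {"x":0,"y":-0.015,"z":0,"ax":0,"ay":0,"az":0,"jaw":-0.2},
    {"x":0,"y":-0.015,"z":-0.15,"ax":0,"ay":0,"az":0,"jaw":-0.2},
    {"x":0,"y":-0.015,"z":-0.4,"ax":0,"ay":0,"az":0,"jaw":-0.2},
    {"x":0,"y":-0.015,"z":-0.7,"ax":0,"ay":0,"az":0,"jaw":-0.2},
    {"x":0,"y":-0.015,"z":-0.9,"ax":0,"ay":0,"az":0,"jaw":-0.2},
  ],
)

```text
time: 12.8
tool_pos: [496.4, 26.4, 199.9]
tcp_rot: [-3.141, 0.003, -3.025]
contact_force: [0.4, -0.1, -0.4]
grip_width: 36.7
finger_force: 0.0
```

```bash
python3 -c "
from h import *
o,im,d=snap('wrist','w4'); print(o['contact_force'],o['tool_pos'],o['grip_width'])
p=rot(PH)@[185+103*np.sin(.24),28]+PT;print(p); go([*p,190],PH,o); go([*p,190],PH+np.pi,o)"
```

```text
[ 0.36359177 -0.14774263 -0.37256527] [496.37207929  26.35385449 199.86868574] 36.68668981299462
[693.70877107 138.95984872]
t 12.8 shift [-1.045  0.444  0.052] turn [0.002 0.002 1.5  ]
t 12.8 shift [-1.045  0.444  0.052] turn [-0.002  0.002 -1.5  ]
```

View pics/w4.png

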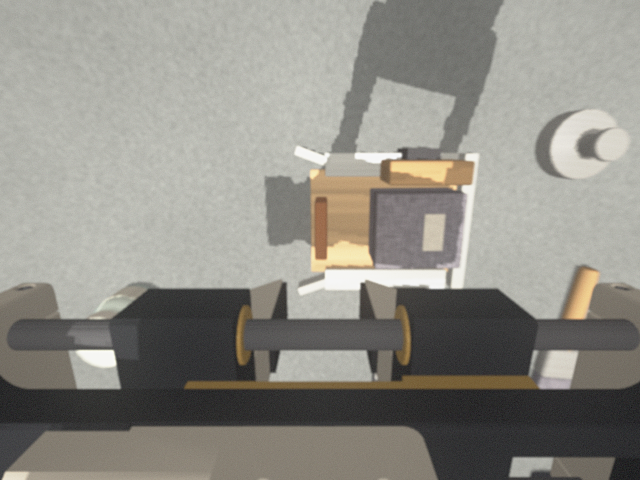

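The tray is home against the stop with the case upright on it, at (420, 230) between the rails, with its leading edge at the bar. Next I'll go above the crossbar.

Request:
send_rows(
  rows=[
    {"x":-0.1,"y":0.04,"z":0,"ax":0,"ay":0,"az":0.1,"jaw":-0.2},
    {"x":-0.25,"y":0.1,"z":0,"ax":0,"ay":0,"az":0.22,"jaw":-0.2},
    {"x":-0.4,"y":0.17,"z":0,"ax":0,"ay":0,"az":0.35,"jaw":-0.2},
    {"x":-0.55,"y":0.24,"z":0,"ax":0,"ay":0,"az":0.48,"jaw":-0.2},
    {"x":-0.7,"y":0.3,"z":0,"ax":0,"ay":0,"az":0.6,"jaw":-0.2},
    {"x":-0.8,"y":0.35,"z":0,"ax":0,"ay":0,"az":0.72,"jaw":-0.2},
    {"x":-0.9,"y":0.4,"z":0,"ax":0,"ay":0,"az":0.85,"jaw":-0.2},
    {"x":-1,"y":0.43,"z":0,"ax":0,"ay":0,"az":1,"jaw":-0.2},
    {"x":-1,"y":0.43,"z":0,"ax":0,"ay":0,"az":1,"jaw":-0.2},
    {"x":-1,"y":0.43,"z":0,"ax":0,"ay":0,"az":1,"jaw":-0.2},
  ],
)

```text
time: 14.1
tool_pos: [683.9, 134.7, 196.6]
tcp_rot: [-3.14, -0.001, 2.213]
contact_force: [-0.5, -0.2, -0.1]
grip_width: 36.4
finger_force: 0.0
```

```bash
python3 -c "
from h import *
p=rot(PH)@[185+103*np.sin(.24),28]+PT; go([*p,185],PH)"
```

```text
t 14.1 shift [-0.012  0.052  0.058] turn [-0.001 -0.     0.502]
```

Request:
send_rows(
  rows=[
    {"x":-0.003,"y":0.02,"z":0.02,"ax":0,"ay":0,"az":0.12,"jaw":-0.2},
    {"x":-0.006,"y":0.03,"z":0.03,"ax":0,"ay":0,"az":0.25,"jaw":-0.2},
    {"x":-0.01,"y":0.04,"z":0.04,"ax":0,"ay":0,"az":0.4,"jaw":-0.2},
    {"x":-0.012,"y":0.05,"z":0.05,"ax":0,"ay":0,"az":0.5,"jaw":-0.2},
    {"x":-0.012,"y":0.052,"z":0.05,"ax":0,"ay":0,"az":0.502,"jaw":-0.2},
    {"x":-0.012,"y":0.052,"z":0.05,"ax":0,"ay":0,"az":0.502,"jaw":-0.2},
    {"x":-0.012,"y":0.052,"z":0.05,"ax":0,"ay":0,"az":0.502,"jaw":-0.2},
    {"x":-0.012,"y":0.052,"z":0.05,"ax":0,"ay":0,"az":0.502,"jaw":-0.2},
    {"x":-0.012,"y":0.052,"z":0.05,"ax":0,"ay":0,"az":0.502,"jaw":-0.2},
    {"x":-0.012,"y":0.052,"z":0.05,"ax":0,"ay":0,"az":0.502,"jaw":-0.2},
  ],
)

```text
time: 15.35
tool_pos: [694.4, 139.1, 187.2]
tcp_rot: [3.142, -0.0, 1.685]
contact_force: [-0.2, 0.7, 0.8]
grip_width: 36.6
finger_force: 0.0
```

```bash
python3 -c "
from h import *
o,im,d=snap('wrist','w5'); snap('top','t5'); snap('side','s5')
print(o['tool_pos'],o['tcp_rot'],o['joint_positions'].round(2))
a=im[:,:,::-1][:480,:640]; t=cv2.imread('pics/t5.png')[110:330,200:400]; s=cv2.imread('pics/s5.png')[170:320,230:430]
W=np.zeros((600,800,3),np.uint8); W[:300,:400]=cv2.resize(a,(400,300),interpolation=3); W[300:,:400]=cv2.resize(s,(400,300),interpolation=3); W[:440,400:]=cv2.resize(t,(400,440),interpolation=3); cv2.imwrite('pics/m5.png',W)"
```

```text
[694.38588085 139.12754523 187.15191663] [ 3.14152234e+00 -3.04997485e-05  1.68530992e+00] [ 0.09  0.72  0.99  0.    1.43 -0.02]
```

View pics/m5.png

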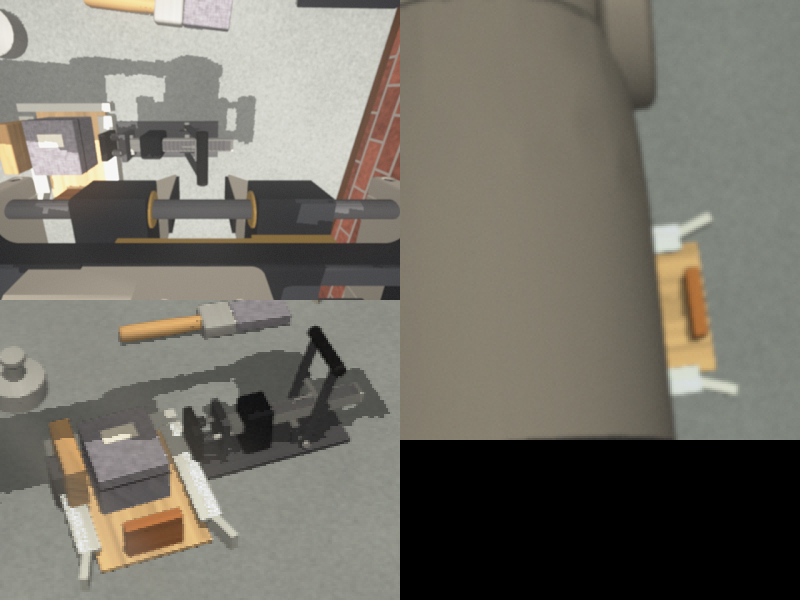

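The side and wrist views show the crossbar in line between the fingers (wrist column 323, rows 211–294), the pad short of the case, and the case against neither end. I'll locate the crossbar and the jaw from the depth images.

```bash
cat >> h.py <<'E'
def jawx(n,f):
    "depth cloud around the clamp in the press frame: print x histograms"
    v,u=np.mgrid[0:480,0:640]; uv=np.c_[u.ravel(),v.ravel()]; d=np.load(f'pics/{f}.npz')['d'].ravel(); uv=uv[d>0]
    w=pts(n,f,uv); q=np.c_[(w[:,:2]-PT)@rot(PH),w[:,2]]
    return q
def hist(q,y,z,x,step=2):
    k=(q[:,1]>y[0])&(q[:,1]<y[1])&(q[:,2]>z[0])&(q[:,2]<z[1])&(q[:,0]>x[0])&(q[:,0]<x[1]); c=q[k]
    h,e=np.histogram(c[:,0],np.arange(x[0],x[1]+step,step)); print(dict((int(a),int(b)) for a,b in zip(e,h) if b))
E
python3 -c "
from h import *
w=pts('wrist','w5',[(316,211),(331,211),(331,294),(316,294)],118)
print(w.mean(0), w)
for n,f in(('side','s5'),('wrist','w5')):
    q=jawx(n,f); print(n); hist(q,(2,54),(54,68),(10,130)); hist(q,(6,50),(24,54),(30,100)); hist(q,(-10,60),(54,64),(-50,40))
    k=(abs(q[:,0]-209)<20)&(abs(q[:,1]-28)<25)&(q[:,2]>105); print(q[k].mean(0), q[k].max(0),q[k].min(0))
"
```

```text
[693.37815989 141.70604755 118.        ] [[684.77669744 171.54671153 118.        ]
 [694.93181026 172.71746242 118.        ]
 [702.34587271 111.90675628 118.        ]
 [691.45825913 110.65325997 118.        ]]
side
{10: 23, 12: 22, 14: 19, 16: 20, 18: 21, 20: 19, 22: 20, 24: 19, 26: 21, 28: 20, 30: 20, 32: 18, 34: 5, 66: 16, 68: 17, 70: 19, 72: 15, 74: 19, 76: 7, 96: 24, 98: 19, 100: 17, 102: 18, 104: 6, 122: 12, 124: 16, 126: 16, 128: 15}
{34: 1, 66: 54, 68: 15, 70: 10, 72: 9, 74: 10, 76: 10, 78: 2, 80: 6, 82: 8, 84: 14, 86: 10, 88: 8, 90: 6, 92: 5, 94: 7, 96: 53, 98: 16}
{-50: 3, -48: 4, -46: 3, -36: 24, -34: 27, -32: 28, -30: 27, -28: 30, -26: 27, -24: 31, -22: 26, -20: 30, -18: 27, -16: 29, -14: 25, -12: 27, -10: 29, -8: 27, -6: 25, -4: 27, -2: 30, 0: 25, 2: 30, 4: 28, 6: 26, 8: 25, 10: 29, 12: 29, 14: 26, 16: 27, 18: 28, 20: 26, 22: 24, 24: 28, 26: 29, 28: 26, 30: 29, 32: 26, 34: 8}
[208.19483725  13.468675   264.64074392] [228.98086269  52.23654298 464.37475686] [189.03774566   3.00199801 105.7002105 ]
wrist
{10: 125, 12: 137, 14: 132, 16: 131, 18: 132, 20: 131, 22: 133, 24: 134, 26: 136, 28: 132, 30: 128, 32: 245, 34: 20, 66: 62, 68: 95, 70: 107, 72: 108, 74: 202, 76: 98, 96: 79, 98: 109, 100: 106, 102: 204, 104: 105, 120: 2, 122: 47, 124: 76, 126: 95, 128: 90}
{32: 789, 34: 69, 68: 12, 70: 14, 72: 9, 74: 209, 76: 184, 78: 60, 80: 42, 82: 50, 84: 59, 86: 70, 88: 21, 96: 5, 98: 11}
{-48: 56, -46: 650, -44: 22, -38: 19, -36: 140, -34: 171, -32: 163, -30: 179, -28: 177, -26: 176, -24: 176, -22: 176, -20: 164, -18: 180, -16: 169, -14: 170, -12: 176, -10: 188, -8: 176, -6: 168, -4: 173, -2: 175, 0: 180, 2: 160, 4: 187, 6: 179, 8: 173, 10: 171, 12: 184, 14: 172, 16: 174, 18: 177, 20: 172, 22: 175, 24: 179, 26: 178, 28: 175, 30: 175, 32: 327, 34: 32}
[208.14095274  43.09676361 239.38894161] [228.99745118  52.99996912 305.80321223] [189.0009579    3.0092123  113.63589058]
```

Request:
send_rows(
  rows=[
    {"x":0.003,"y":-0.004,"z":0.1,"ax":0,"ay":0,"az":0,"jaw":-0.2},
    {"x":0.003,"y":-0.004,"z":0.2,"ax":0,"ay":0,"az":0,"jaw":-0.2},
    {"x":0.003,"y":-0.004,"z":0.3,"ax":0,"ay":0,"az":0,"jaw":-0.2},
    {"x":0.003,"y":-0.004,"z":0.4,"ax":0,"ay":0,"az":0,"jaw":-0.2},
    {"x":0.003,"y":-0.004,"z":0.46,"ax":0,"ay":0,"az":0,"jaw":-0.2},
    {"x":0.003,"y":-0.004,"z":0.46,"ax":0,"ay":0,"az":0,"jaw":-0.5},
    {"x":0.003,"y":-0.004,"z":0.46,"ax":0,"ay":0,"az":0,"jaw":-1},
    {"x":0.003,"y":-0.004,"z":0.46,"ax":0,"ay":0,"az":0,"jaw":-1},
    {"x":0.003,"y":-0.004,"z":0.46,"ax":0,"ay":0,"az":0,"jaw":-1},
    {"x":0.003,"y":-0.004,"z":0.46,"ax":0,"ay":0,"az":0,"jaw":-1},
  ],
)

```text
time: 16.75
tool_pos: [694.2, 139.7, 96.3]
tcp_rot: [3.139, -0.0, 1.685]
contact_force: [0.8, 0.9, 4.5]
grip_width: 12.9
finger_force: 30.0
```

```bash
cat > j.py <<'E'
from h import *
import sys
k=sys.argv[1]
o=bot.get_obs(); print('tcp press',(o['tool_pos'][:2]-PT)@rot(PH),o['tool_pos'][2],'F',o['contact_force'].round(1),o['grip_width'])
for n in('side','wrist'):
    snap(n,n+k); q=jawx(n,n+k); print(n)
    hist(q,(2,54),(53.5,68),(16,112),1)
k=k and 0
E
python3 j.py 6
```

```text
tcp press [210.09891845  28.66428905] 96.2801511334703 F [0.8 0.9 4.5] 12.92562416368571
side
{16: 10, 17: 11, 18: 13, 19: 9, 20: 9, 21: 11, 22: 10, 23: 10, 24: 10, 25: 13, 26: 11, 27: 9, 28: 10, 29: 10, 30: 11, 31: 10, 32: 10, 33: 8, 34: 7, 35: 1, 66: 2, 67: 14, 68: 9, 69: 10, 70: 11, 71: 7, 72: 7, 73: 12, 74: 7, 75: 8, 76: 7, 77: 1, 96: 4, 97: 23, 98: 7, 99: 12, 100: 6, 101: 11, 102: 7, 103: 11, 104: 6}
wrist
{16: 89, 17: 79, 18: 83, 19: 83, 20: 70, 21: 90, 22: 85, 23: 79, 24: 74, 25: 69, 26: 88, 27: 81, 28: 84, 29: 81, 30: 81, 31: 84, 32: 160, 33: 235, 34: 62, 65: 1, 66: 25, 67: 65, 68: 99, 69: 107, 70: 100, 71: 108, 72: 101, 73: 105, 74: 142, 75: 330, 76: 320, 77: 14, 95: 3, 96: 41, 97: 94, 98: 128, 99: 90, 100: 112, 101: 113, 102: 127, 103: 309, 104: 381, 105: 2}
```

Request:
send_rows(
  rows=[
    {"x":0,"y":-0.06,"z":-0.01,"ax":0,"ay":0,"az":0,"jaw":-1},
    {"x":0,"y":-0.12,"z":-0.014,"ax":0,"ay":0,"az":0,"jaw":-1},
    {"x":0,"y":-0.18,"z":-0.01,"ax":0,"ay":0,"az":0,"jaw":-1},
    {"x":0,"y":-0.235,"z":0,"ax":0,"ay":0,"az":0,"jaw":-1},
    {"x":0,"y":-0.235,"z":0,"ax":0,"ay":0,"az":0,"jaw":-1},
    {"x":0,"y":-0.18,"z":-0.01,"ax":0,"ay":0,"az":0,"jaw":-1},
    {"x":0,"y":-0.12,"z":-0.014,"ax":0,"ay":0,"az":0,"jaw":-1},
    {"x":0,"y":-0.06,"z":-0.01,"ax":0,"ay":0,"az":0,"jaw":-1},
    {"x":0,"y":0.005,"z":0,"ax":0,"ay":0,"az":0,"jaw":-1},
    {"x":0,"y":0.005,"z":0,"ax":0,"ay":0,"az":0,"jaw":-1},
  ],
)

```text
time: 18.1
tool_pos: [694.7, 139.9, 94.9]
tcp_rot: [-3.141, -0.0, 1.685]
contact_force: [-0.4, 0.9, 2.5]
grip_width: 13.1
finger_force: 30.0
```

```bash
python3 j.py 7
```

```text
tcp press [210.60831641  28.79200031] 94.93076390525496 F [-0.4  0.9  2.5] 13.091960231389592
side
{16: 8, 17: 10, 18: 12, 19: 8, 20: 8, 21: 10, 22: 13, 23: 8, 24: 11, 25: 12, 26: 10, 27: 11, 28: 9, 29: 10, 30: 11, 31: 12, 32: 7, 33: 12, 34: 4, 53: 2, 54: 13, 55: 13, 56: 9, 57: 8, 58: 9, 59: 8, 60: 10, 61: 9, 62: 6, 63: 5, 64: 1, 83: 5, 84: 21, 85: 4, 86: 11, 87: 11, 88: 8, 89: 9, 90: 9, 91: 6, 92: 2}
wrist
{16: 75, 17: 84, 18: 92, 19: 78, 20: 81, 21: 81, 22: 81, 23: 80, 24: 58, 25: 88, 26: 95, 27: 65, 28: 90, 29: 78, 30: 82, 31: 77, 32: 173, 33: 242, 34: 56, 35: 1, 52: 3, 53: 31, 54: 81, 55: 103, 56: 104, 57: 116, 58: 112, 59: 96, 60: 119, 61: 187, 62: 447, 63: 201, 64: 4, 82: 4, 83: 75, 84: 114, 85: 108, 86: 103, 87: 106, 88: 118, 89: 126, 90: 543, 91: 195, 92: 1}
```

The jaw moved 13 mm. I'll make another full stroke.

Request:
send_rows(
  rows=[
    {"x":0,"y":-0.06,"z":-0.01,"ax":0,"ay":0,"az":0,"jaw":-1},
    {"x":0,"y":-0.12,"z":-0.014,"ax":0,"ay":0,"az":0,"jaw":-1},
    {"x":0,"y":-0.18,"z":-0.01,"ax":0,"ay":0,"az":0,"jaw":-1},
    {"x":0,"y":-0.235,"z":0,"ax":0,"ay":0,"az":0,"jaw":-1},
    {"x":0,"y":-0.235,"z":0,"ax":0,"ay":0,"az":0,"jaw":-1},
    {"x":0,"y":-0.18,"z":-0.01,"ax":0,"ay":0,"az":0,"jaw":-1},
    {"x":0,"y":-0.12,"z":-0.014,"ax":0,"ay":0,"az":0,"jaw":-1},
    {"x":0,"y":-0.06,"z":-0.01,"ax":0,"ay":0,"az":0,"jaw":-1},
    {"x":0,"y":0.005,"z":0,"ax":0,"ay":0,"az":0,"jaw":-1},
    {"x":0,"y":0.005,"z":0,"ax":0,"ay":0,"az":0,"jaw":-1},
  ],
)

```text
time: 19.45
tool_pos: [694.8, 139.8, 95.2]
tcp_rot: [-3.14, -0.0, 1.685]
contact_force: [-2.1, 0.0, 4.5]
grip_width: 12.9
finger_force: 30.0
```

```bash
python3 j.py 8
```

```text
tcp press [210.70933509  28.70035581] 95.15535000769906 F [-2.1  0.   4.5] 12.86052023356106
side
{16: 14, 17: 9, 18: 10, 19: 12, 20: 6, 21: 13, 22: 9, 23: 9, 24: 13, 25: 9, 26: 11, 27: 9, 28: 11, 29: 12, 30: 10, 31: 11, 32: 11, 33: 8, 34: 5, 35: 1, 36: 15, 37: 8, 38: 10, 39: 8, 40: 9, 41: 8, 42: 12, 43: 6, 44: 10, 45: 5, 46: 1, 65: 7, 66: 21, 67: 10, 68: 9, 69: 6, 70: 11, 71: 8, 72: 9, 73: 6, 74: 2}
wrist
{16: 96, 17: 72, 18: 89, 19: 87, 20: 73, 21: 74, 22: 95, 23: 73, 24: 75, 25: 72, 26: 96, 27: 76, 28: 83, 29: 85, 30: 63, 31: 77, 32: 69, 33: 60, 34: 7, 35: 18, 36: 52, 37: 56, 38: 71, 39: 71, 40: 65, 41: 69, 42: 86, 43: 145, 44: 446, 45: 265, 46: 11, 64: 11, 65: 61, 66: 99, 67: 103, 68: 123, 69: 115, 70: 109, 71: 135, 72: 527, 73: 302, 74: 2}
```

Request:
send_rows(
  rows=[
    {"x":0,"y":-0.05,"z":-0.009,"ax":0,"ay":0,"az":0,"jaw":-1},
    {"x":0,"y":-0.1,"z":-0.013,"ax":0,"ay":0,"az":0,"jaw":-1},
    {"x":0,"y":-0.15,"z":-0.013,"ax":0,"ay":0,"az":0,"jaw":-1},
    {"x":0,"y":-0.2,"z":-0.008,"ax":0,"ay":0,"az":0,"jaw":-1},
    {"x":0,"y":-0.235,"z":0,"ax":0,"ay":0,"az":0,"jaw":-1},
    {"x":0,"y":-0.235,"z":0,"ax":0,"ay":0,"az":0,"jaw":-1},
    {"x":0,"y":-0.17,"z":-0.01,"ax":0,"ay":0,"az":0,"jaw":-1},
    {"x":0,"y":-0.09,"z":-0.012,"ax":0,"ay":0,"az":0,"jaw":-1},
    {"x":0,"y":0,"z":0,"ax":0,"ay":0,"az":0,"jaw":-1},
    {"x":0,"y":0.002,"z":0,"ax":0,"ay":0,"az":0,"jaw":-1},
  ],
)

```text
time: 20.8
tool_pos: [694.9, 139.7, 95.4]
tcp_rot: [-3.139, 0.0, 1.685]
contact_force: [-6.2, -0.6, 7.6]
grip_width: 12.9
finger_force: 30.0
```

```bash
python3 j.py 9; python3 -c "
from h import *
for n in('side','wrist'):
  q=jawx(n,n+'9'); hist(q,(-20,70),(53,62),(-50,-30),1)"
```

```text
tcp press [210.69941619  28.5684678 ] 95.3581142704149 F [-6.2 -0.6  7.6] 12.94809105809582
side
{16: 10, 17: 11, 18: 13, 19: 6, 20: 13, 21: 8, 22: 11, 23: 8, 24: 12, 25: 11, 26: 13, 27: 10, 28: 8, 29: 9, 30: 11, 31: 10, 32: 4, 33: 11, 34: 7, 35: 5, 36: 2, 53: 15, 54: 16, 55: 8, 56: 10, 57: 8, 58: 10, 59: 9, 60: 9, 61: 4}
wrist
{16: 91, 17: 79, 18: 88, 19: 89, 20: 91, 21: 69, 22: 43, 23: 20, 24: 55, 25: 45, 26: 49, 27: 65, 28: 69, 29: 75, 30: 62, 31: 86, 32: 65, 33: 113, 34: 330, 35: 202, 36: 9, 51: 1, 52: 34, 53: 74, 54: 122, 55: 108, 56: 112, 57: 102, 58: 102, 59: 309, 60: 616, 61: 60}
{-50: 3, -49: 1, -48: 3, -47: 1, -46: 2, -44: 2, -43: 6, -42: 17, -41: 18, -40: 17, -39: 17, -38: 14, -37: 19, -36: 16, -35: 19, -34: 20, -33: 13, -32: 19, -31: 15}
{}
```

The pad is touching and is pushed in about 2.5 mm. It needs about 7.5 mm more, so I'll make a partial pull and measure while holding.

Request:
send_rows(
  rows=[
    {"x":0,"y":-0.02,"z":-0.004,"ax":0,"ay":0,"az":0,"jaw":-1},
    {"x":0,"y":-0.04,"z":-0.008,"ax":0,"ay":0,"az":0,"jaw":-1},
    {"x":0,"y":-0.06,"z":-0.01,"ax":0,"ay":0,"az":0,"jaw":-1},
    {"x":0,"y":-0.08,"z":-0.012,"ax":0,"ay":0,"az":0,"jaw":-1},
    {"x":0,"y":-0.1,"z":-0.013,"ax":0,"ay":0,"az":0,"jaw":-1},
    {"x":0,"y":-0.1,"z":-0.013,"ax":0,"ay":0,"az":0,"jaw":-1},
    {"x":0,"y":-0.1,"z":-0.013,"ax":0,"ay":0,"az":0,"jaw":-1},
    {"x":0,"y":-0.1,"z":-0.013,"ax":0,"ay":0,"az":0,"jaw":-1},
    {"x":0,"y":-0.1,"z":-0.013,"ax":0,"ay":0,"az":0,"jaw":-1},
    {"x":0,"y":-0.1,"z":-0.013,"ax":0,"ay":0,"az":0,"jaw":-1},
  ],
)

```text
time: 22.15
tool_pos: [678.8, 137.8, 99.0]
tcp_rot: [3.133, -0.0, 1.685]
contact_force: [9.1, 1.6, 0.6]
grip_width: 12.9
finger_force: 30.0
```

```bash
python3 j.py 10
```

```text
tcp press [194.50424654  28.59468878] 98.98020614163046 F [9.1 1.6 0.6] 12.881264822437277
side
{16: 11, 17: 10, 18: 11, 19: 9, 20: 12, 21: 7, 22: 9, 23: 12, 24: 12, 25: 7, 26: 14, 27: 11, 28: 4, 29: 13, 30: 7, 31: 8, 32: 9, 33: 8, 34: 8, 35: 5, 36: 1, 48: 7, 49: 20, 50: 9, 51: 10, 52: 9, 53: 8, 54: 8, 55: 13, 56: 4, 57: 1}
wrist
{16: 85, 17: 88, 18: 67, 19: 93, 20: 78, 21: 82, 22: 49, 23: 40, 24: 77, 25: 63, 26: 64, 27: 102, 28: 97, 29: 104, 30: 110, 31: 94, 32: 127, 33: 179, 34: 448, 35: 222, 36: 3, 47: 14, 48: 67, 49: 115, 50: 108, 51: 110, 52: 100, 53: 109, 54: 149, 55: 609, 56: 170, 57: 1}
```

Request:
send_rows(
  rows=[
    {"x":0,"y":-0.01,"z":0,"ax":0,"ay":0,"az":0,"jaw":-1},
    {"x":0,"y":-0.02,"z":0,"ax":0,"ay":0,"az":0,"jaw":-1},
    {"x":0,"y":-0.03,"z":0,"ax":0,"ay":0,"az":0,"jaw":-1},
    {"x":0,"y":-0.036,"z":0,"ax":0,"ay":0,"az":0,"jaw":-1},
    {"x":0,"y":-0.036,"z":0,"ax":0,"ay":0,"az":0,"jaw":-1},
    {"x":0,"y":-0.036,"z":0,"ax":0,"ay":0,"az":0,"jaw":-1},
    {"x":0,"y":-0.036,"z":0,"ax":0,"ay":0,"az":0,"jaw":-1},
    {"x":0,"y":-0.036,"z":0,"ax":0,"ay":0,"az":0,"jaw":-1},
    {"x":0,"y":-0.036,"z":0,"ax":0,"ay":0,"az":0,"jaw":-1},
    {"x":0,"y":-0.036,"z":0,"ax":0,"ay":0,"az":0,"jaw":-1},
  ],
)

```text
time: 23.5
tool_pos: [672.6, 137.1, 99.6]
tcp_rot: [3.131, -0.0, 1.685]
contact_force: [10.8, 0.6, 2.2]
grip_width: 13.0
finger_force: 30.0
```

```bash
python3 j.py 11; python3 -c "
import cv2
s=cv2.imread('pics/side11.png')[150:350,200:450]; cv2.imwrite('pics/m11.png',cv2.resize(s,None,fx=3,fy=3,interpolation=3))"
```

```text
tcp press [188.32683546  28.56896623] 99.62602128490292 F [10.8  0.6  2.2] 13.04422345306118
side
{16: 10, 17: 8, 18: 14, 19: 10, 20: 11, 21: 10, 22: 10, 23: 13, 24: 10, 25: 11, 26: 12, 27: 10, 28: 10, 29: 8, 30: 7, 31: 8, 32: 9, 33: 10, 34: 9, 35: 5, 36: 1, 46: 14, 47: 13, 48: 6, 49: 9, 50: 12, 51: 11, 52: 6, 53: 9, 54: 5}
wrist
{16: 89, 17: 106, 18: 131, 19: 112, 20: 138, 21: 127, 22: 89, 23: 48, 24: 83, 25: 67, 26: 75, 27: 96, 28: 115, 29: 109, 30: 109, 31: 106, 32: 109, 33: 171, 34: 435, 35: 210, 36: 3, 44: 1, 45: 24, 46: 87, 47: 111, 48: 105, 49: 105, 50: 114, 51: 102, 52: 224, 53: 602, 54: 45}
```

View pics/m11.png

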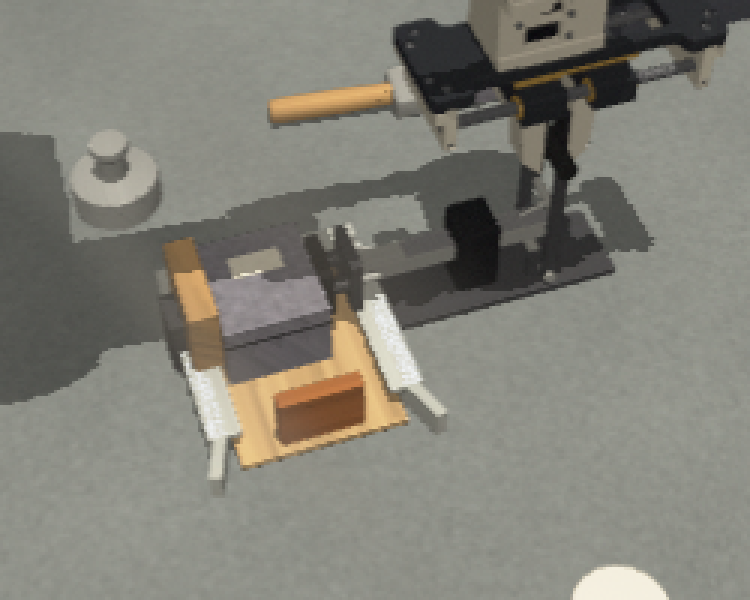

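The case stands upright against the anvil (190, 300), and the fingers hold the crossbar (560, 130). The plate-to-pad gap is about 10 mm, so the pad is half pushed in. One last numeric check that the tray is home, then I'll hand in.

```bash
python3 -c "
from h import *
q=jawx('side','side11')
for x0 in(-45,-25,0,25,40):
  k=(abs(q[:,0]-x0)<6)&(abs(q[:,2]-6)<2)&(q[:,1]<-60)&(q[:,1]>-110); print(x0,q[k][:,1].min().round(1))
k=(q[:,2]>45)&(q[:,2]<51)&(abs(q[:,0])<35)&(q[:,1]<-40)&(q[:,1]>-90); print('handle',q[k].min(0),q[k].max(0))
k=(abs(q[:,2]-20)<2)&(abs(q[:,0])<30)&(q[:,1]>65)&(q[:,1]<90); print('stop',np.percentile(q[k][:,1],[1,99]) if k.any() else None)
k=(abs(q[:,2]-58)<3)&(abs(q[:,0])<60)&(q[:,1]<75)&(q[:,1]>-30)&(abs(q[:,0]+10)<20);print('case z',q[k][:,2].min(),q[k][:,2].max(),q[k][:,1].min(),q[k][:,1].max())"
```

```text
-45 -76.0
-25 -75.9
0 -77.0
25 -76.9
40 -76.9
handle [-25.40738176 -72.05321235  45.00693669] [ 28.37620969 -59.53905533  49.05748551]
stop None
case z 55.0245277530978 59.66661438166034 -16.261827431630923 65.01850635736288
```

```bash
python3 -c "
from plant import bot
print(bot.close_job())"
```

```text
the job is handed in; nothing more can be done
None
```

I handed the job in at about 24 s, but the hand-in returned no verdict. My last measurements had the tray about 1.5 mm from fully home, the case upright against the anvil with the pad pushed in about 10 of 20 mm, and the fingers still gripping the crossbar.

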